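# Offer up a violin's neck block

## Robot

A 6-joint arm with a two-finger parallel gripper is mounted at the origin on the work surface. World frame = base frame: x ahead of the robot, y to its left, z up, the work surface at z = 0. Lengths are in mm, angles in rad, forces in N, time in s.
With the tool pointing down it reaches from about 300 to 875 mm from the base axis. Payload 6.4 kg.
Tool frame: the origin (TCP) lies at the very end of the fingers, on their centre line; the grasp point (between the pads) lies 19 mm behind it (bot.pinch_z is the distance from the TCP to the grasp point, in mm); z points along the fingers, y is the direction in which the jaws open and shut (so a half turn about z gives the same grasp; the last joint's range is limited). The gripper opens to 88 mm and grips with 3 to 60 N. Pads are 18 mm wide; open, the fingers measure 123 mm over their backs; the gripper's body (75 mm by 187 mm) begins 45 mm behind the grasp point.
Start: joints at [0.92, 0.181, 1.607, -0, 1.354, -0.206], TCP at [247.4, 519.07, 238.714] pointing down, gripper open.
Joint ranges: [-2.99, 2.99], [-0.89, 2.07], [0.3, 2.58], [-1.14, 4.28], [0, 2.63], [-3.12, 3.12]. Speed limits (rad/s): [2.57, 2.57, 3.01, 3.14, 3.14, 3.14].

## Interface

Orientations are given as a rotation vector (axis times angle).
In Python, from cell import bot gives the robot as it stands.
- The arm moves only by the tool step_arm, never from a script. Its argument "moves" is a list that holds one entry, the list of rows, each a list of 7 numbers: the shift along the world's x, y, z in m, then the turn, a rotation vector about the world's x, y, z in units of 6 degrees (1.0 is 6 degrees), then the opening, from 0 (shut) to 1 (fully open). A call has 1 to 10 rows; each row is the pose to reach, as a shift and turn from the pose measured when the call began; what a row does not reach only later rows make up. A row lasts 1/12 s, in which the tool goes at most 41.7 mm and 7.16 degrees, less where a joint would pass 70% of its speed; a pose out of reach is approached as far as the arm can. A call with a gripper value outside its range is refused whole. The fingers move at their own pace and stop on an object; the grip force is fixed at half the most. Time passes only in rows, so rows that repeat a pose let the fingers close. It gives the time, the measured TCP pose, the force and the opening at its end, in the units of the state.
- bot.state(): the state, without advancing time (a new reading comes with each control period).
- bot.grab_frame(name): name is "scene" or "top" or "wrist"; returns the picture (420x560x3 uint8, blue, green, red); there is no depth.
- bot.camera_info(name): a dict with "vertical_fov" (degrees; the focal length in pixels is half the picture's height over the tangent of half this angle, whatever the lens; pixels are square), "cx", "cy" (the principal point, pixels), "k1" (the pictures are not rectified: a ray, as slopes to the right and down, at radius r is drawn at 1 + k1 r^2 times it, then the intrinsics apply), "R" (3x3) and "t" (3): a world point X has camera coordinates R X + t; the wrist camera has in their place "hand_eye" (4x4, takes a point from camera to tool coordinates, whose origin is the TCP and whose axes are the flange's). Camera axes: x right, y down, z forward; pixel columns grow to the right and rows downward; lengths in mm; the calibration is good to about 2 mm. A picture is of the moment at which its call begins: read the wrist's pose just before it. camera_info takes no time and is no camera call.
- bot.close_job(): hands the job in, once; it reports no verdict.
The state is a dict: "t": time; "qpos": joint angles; "dq": joint speeds; "tau": joint torques, N m; "tcp_pos": TCP position; "ee_rot": TCP orientation; "ft_force": force on the tool from outside, world axes, zero at the start; "moment": the same for the moment, N m; "finger_gap": opening from 0.0 (shut) to 1.0 (fully open).
Only numpy, scipy, OpenCV 4.12 (cv2) and the standard library are available. Lean on these libraries where they do the work, as an engineer would, in place of code of your own. Each camera call takes 0.05 s, during which the arm holds its last target.

## Task

First push the violin jig's sliding jaw fully home, until you feel it stop against the waist of the body. Then pick up the longer of the two loose rectangular blocks (the neck block), carry it over the clamps without it knocking the jig or the body, and finish while still holding it upright and steady, squarely lined up over the empty rectangular pocket inside the narrower end of the body, with its underside about a centimetre above the pocket's rim and not touching. Leave the jaw home and the other things on the bench where they are.

Things in the scene. Friction and masses are not known exactly. Their poses are not given: they have to be found in the camera images.
- jig: fixed plywood jig (board 220 x 390 x 15 mm) with an open violin body, no top: upright 3 mm ribs, rim 50 mm above the bench, 353 mm long along the jig's y (narrower end at +y), up to 206 mm wide along its x, 110 mm at the waist (y = 0). Nine spool clamps, tops 95 mm above the bench, stand round the ribs. Origin: on the bench under the middle of the body; z up. Place and yaw vary
- jaw (a joint): travel in m of the jaw, which slides on rails on the robot's side of the jig along the jig's +x axis towards the violin's waist; it starts open between 0 and 0.02, and stops hard at 0.048, home, with its cork face at the waist. About 3 N moves it and it stays where it is left
- jaw_push (a point): on the jaw: middle of the outer face (the face that looks along the jig's -x axis) of its upright dark wooden post, at 65 mm above the bench. The post is 24 mm thick along the jig's x and 44 mm wide along its y; its top is 85 mm above the bench; it moves with the jaw
- pocket (a point): centre of the mouth of the empty pocket, level with its rim, 50 mm above the bench; axes as the jig's. The pocket is a dark-walled rectangle, 57 mm along the jig's x by 25 mm along its y inside, walls 5 mm thick, 30 mm deep. Free of tall things within 60 mm
- neck_block: neck block: loose pale wooden block 52 mm long (its x axis), 20 mm thick (its y axis), 34 mm high, 15 to 30 g, standing on the bench on the robot's side of the jig, left or right (the 32 mm block is on the other side); origin at the centre of its underside. Over the pocket its long side lies along the jig's x axis, either way round
- short_block: a bystander: block of the same pale wood and section as the neck block but only 32 mm long (32 x 20 x 34 mm); origin at the centre of its underside
- corner_block: a bystander: three-sided wooden prism 32 mm high, about 35 mm a side; origin at the centre of its underside
- finger_plane: a bystander: tiny brass plane, 70 x 28 mm, 33 mm high; origin at the centre of its underside
- glue_jar: a bystander: capped jar, 64 mm across, 85 mm high; origin at the centre of its underside
- chisel: a bystander: chisel lying flat, 235 mm long, 22 mm wide, 20 mm high; origin on its underside near the middle, x axis towards the blade
- loose_spool: a bystander: single spool clamp standing on its wooden disc (30 mm across), steel rod up to 84 mm; origin at the centre of its underside
- clamp_bar: a bystander: small bar clamp, 150 mm long, two wooden jaws 60 mm high; origin under the middle of the bar, x axis along the bar
There are look-alikes about, which are no part of the job. What is shaped like the neck_block but green, purple or red is not meant.

How it is judged (in metres and radians):
On the way, in this order (a step that is already met when the one before it is completed fails the run):
1. the jaw is pushed home against its stop (value of joint jaw above 0.045 m), for 0.2 s.
2. the neck block is picked up in the fingers (height (world z) of neck_block above 0.02 m and contact force between the fingers and neck_block above 0.3 N), for 0.2 s.
At the end, for the whole second after the job is handed in: Jaw home (over 44 mm); neck block held still in the fingers, not touching the jig, underside 3 to 20 mm above the pocket rim, centred within 6 mm, aligned and upright within 0.12 rad; every bystander within 30 mm of its start (value of joint jaw above 0.044 m and horizontal distance between neck_block and pocket below 0.006 m and z of neck_block in the frame of pocket between 0.003 and 0.02 m and angle between the x axis of neck_block and the x axis of jig, either way round below 0.12 rad and angle between neck_block's own z axis and vertical below 0.12 rad and contact force between the fingers and neck_block above 0.3 N and contact force between neck_block and jig below 0.05 N and linear speed of neck_block below 0.02 m/s and distance of each of short_block, corner_block, finger_plane, glue_jar, chisel, loose_spool, clamp_bar from where it was at the start of the episode below 0.03 m); the arm keeps its last pose, push and grip.
It fails at once if the neck block knocks the jig, the clamps or the violin body (contact force between neck_block and jig above 0.5 N).
It fails at once if a bystander is moved more than 30 mm (distance of any of short_block, corner_block, finger_plane, glue_jar, chisel, loose_spool, clamp_bar from where it was at the start of the episode above 0.03 m).
It also fails if it takes over 64 s, if anything falls off the work surface, if the arm or the gripper's body presses on something with over 40 N, if the wrist force passes 120 N, or if a joint passes its speed limit or range.

## Working session

There is one attempt and no reset: what is moved stays moved. The work goes in short steps, Python scripts to look and compute and a tool call to move; the robot and the scene stay as the last step left them, time stands still between calls to the robot, and variables do not carry over. Pictures are saved under pics/ and viewed, and the job is handed in when it is done.

Besides the shell and the picture viewer there is one more tool, called after "Call:" as name(argument=value, ...) on one line, values as JSON. step_arm: Moves the arm, as the interface text tells. Its arguments: {"type":"object","properties":{"moves":{"type":"array","items":{"type":"array","items":{"type":"array","items":{"type":"number"}}}}},"required":["moves"]}

```bash
mkdir -p pics; ls; python3 - <<'E'
from cell import bot
import cv2
print(bot.state())
for n in("scene","top","wrist"):
    print(n,bot.camera_info(n)); cv2.imwrite(f"pics/{n}0.png",bot.grab_frame(n))
E
```

```text
pics
{'t': 0.0, 'qpos': array([ 9.19756098e-01,  1.81495301e-01,  1.60795681e+00,  2.19247945e-05,
        1.35380013e+00, -2.06280935e-01]), 'dq': array([ 0.00076173, -0.00099086, -0.00065909,  0.0002691 ,  0.00248493,
        0.0004428 ]), 'tau': array([ 7.44295594e-04, -4.33850813e+01, -3.41859019e+01,  7.06361281e-02,
        3.82964930e-02, -1.76975618e-04]), 'tcp_pos': array([247.04089961, 518.6616199 , 237.86060015]), 'ee_rot': array([-6.92732956e-01, -3.06353780e+00,  2.35650078e-03]), 'ft_force': array([ 0.16434704, -0.10616123,  0.46580273]), 'moment': array([-5.30736187e-02, -4.55067911e-05, -1.21174048e-02]), 'finger_gap': 1.0005538710671844}
scene {'vertical_fov': 49.064147724026874, 'cx': 278.5215054192213, 'cy': 206.9863862219219, 'k1': -0.04922379637408255, 'R': array([[-0.73488038,  0.6781013 , -0.01137743],
       [ 0.50310044,  0.53382286, -0.67964925],
       [-0.45479751, -0.50518489, -0.73344901]]), 't': array([ 405.94051625, -202.87668802, 1381.96322067])}
top {'vertical_fov': 55.23459679908878, 'cx': 280.6413937977417, 'cy': 208.25876451447206, 'k1': 0.03236119132842094, 'R': array([[-0.00445414, -0.99983548,  0.01758344],
       [-0.98405776,  0.00125621, -0.17784473],
       [ 0.17779338, -0.01809527, -0.98390146]]), 't': array([ -7.76652782, 536.12658508, 987.95924113])}
wrist {'vertical_fov': 69.81457104584051, 'cx': 276.6082536032748, 'cy': 210.12895302426324, 'k1': -0.057550742106000766, 'hand_eye': array([[ 2.60561350e-04, -9.56609369e-01, -2.91373380e-01,
         7.51327083e+01],
       [ 9.99999379e-01,  5.65081408e-04, -9.60969670e-04,
        -3.19034482e-01],
       [ 1.08392227e-03, -2.91372949e-01,  9.56608922e-01,
        -1.46133160e+02],
       [ 0.00000000e+00,  0.00000000e+00,  0.00000000e+00,
         1.00000000e+00]])}
```

View pics/top0.png

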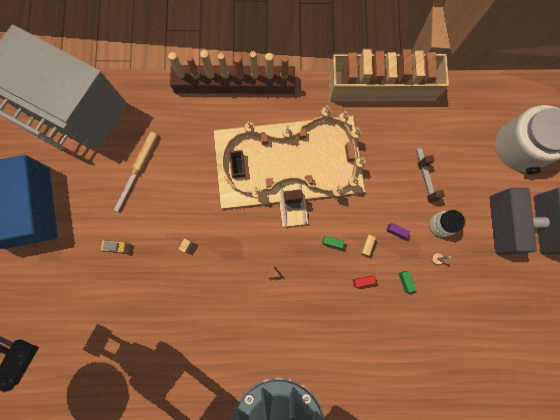

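View pics/scene0.png

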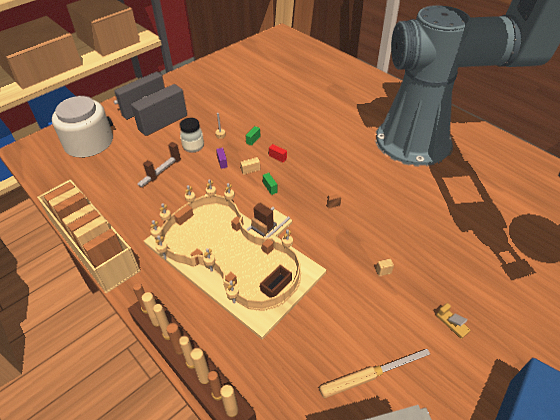

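View pics/wrist0.png

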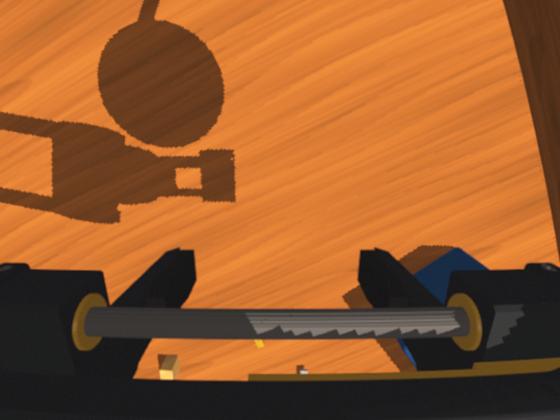

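Top view: the pale long block is at (369,245), the short block at (186,245), the jaw post at (293,197) and the pocket at (238,165). Next I'll zoom in and measure.

```bash
cat > h.py <<'E'
import numpy as np, cv2
from cell import bot
from scipy.spatial.transform import Rotation as Ro
def cam(n,s=None):
    i=bot.camera_info(n)
    if n!="wrist": return i,np.array(i["R"]),np.array(i["t"])
    H=np.array(i["hand_eye"]); Rt=Ro.from_rotvec(s["ee_rot"]).as_matrix()
    A=Rt@H[:3,:3]; p=Rt@H[:3,3]+s["tcp_pos"]
    return i,A.T,-A.T@p
def ray(c,uv):
    i,R,t=c; f=210/np.tan(np.radians(i["vertical_fov"]/2))
    d=np.array([(uv[0]-i["cx"])/f,(uv[1]-i["cy"])/f]); s=d.copy()
    for _ in range(30): s=d/(1+i["k1"]*(s@s))
    return -R.T@t, R.T@np.array([s[0],s[1],1])
def onz(c,uv,z):
    o,d=ray(c,uv); return o+d*(z-o[2])/d[2]
def proj(c,X):
    i,R,t=c; f=210/np.tan(np.radians(i["vertical_fov"]/2))
    x=R@np.asarray(X,float)+t; s=x[:2]/x[2]; s=s*(1+i["k1"]*(s@s)); return s*f+[i["cx"],i["cy"]]
def two(c1,u1,c2,u2):
    o1,d1=ray(c1,u1);o2,d2=ray(c2,u2)
    A=np.stack([d1,-d2],1); k=np.linalg.lstsq(A,o2-o1,rcond=None)[0]
    a=o1+k[0]*d1;b=o2+k[1]*d2; return (a+b)/2,np.linalg.norm(a-b)
E
python3 - <<'E'
import cv2,numpy as np
t=cv2.imread("pics/top0.png"); s=cv2.imread("pics/scene0.png")
cv2.imwrite("pics/t1.png",cv2.resize(t[105:240,205:375],None,fx=4.5,fy=4.4,interpolation=cv2.INTER_CUBIC)[:, :])
cv2.imwrite("pics/t2.png",cv2.resize(t[215:305,315:425],None,fx=6,fy=6,interpolation=cv2.INTER_CUBIC))
cv2.imwrite("pics/s1.png",cv2.resize(s[170:345,140:335],None,fx=4,fy=3.4,interpolation=cv2.INTER_CUBIC))
hsv=cv2.cvtColor(t,cv2.COLOR_BGR2HSV)
print(hsv[245,369],hsv[245,186],hsv[300,300])
E
```

```text
[ 17 122 226] [ 16 124 223] [ 11 150 160]
```

View pics/t1.png

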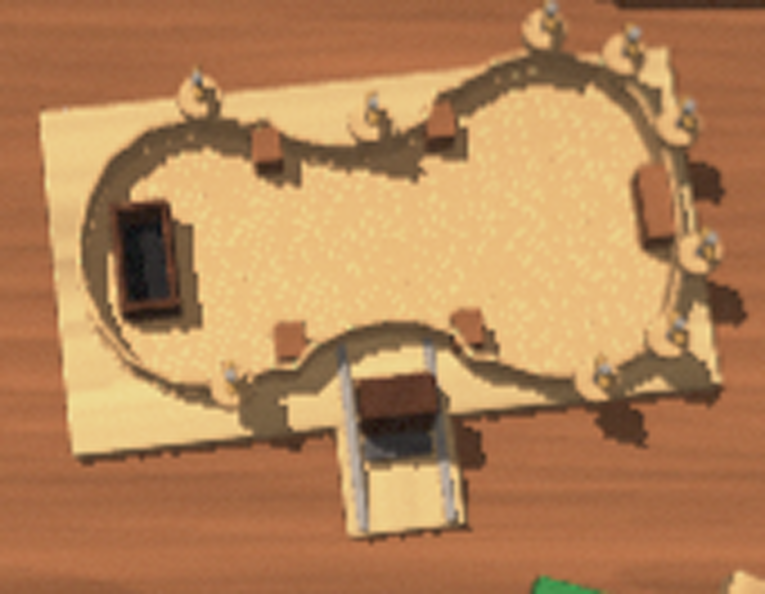

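View pics/t2.png

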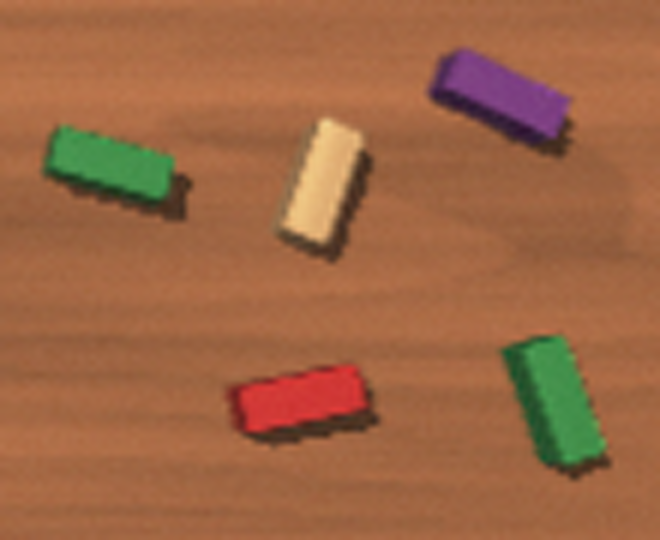

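View pics/s1.png

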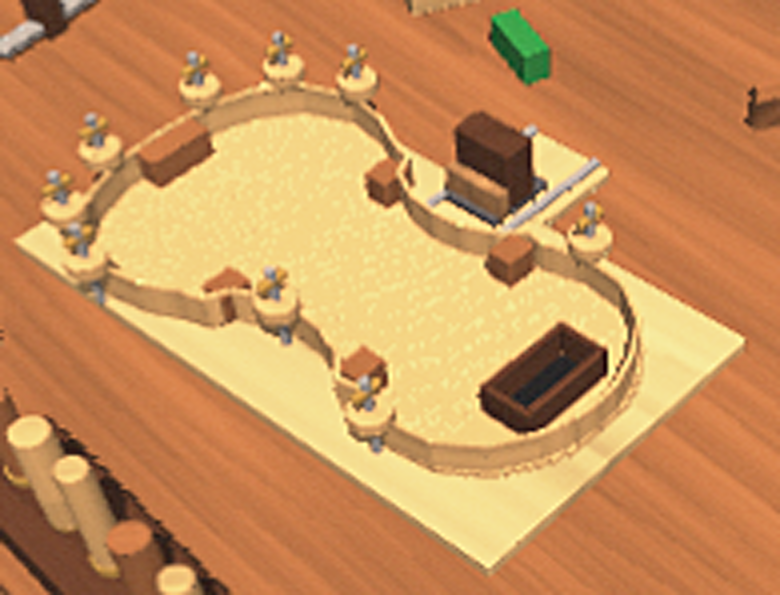

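```bash
python3 - <<'E'
from h import *
c=cam("top"); T=lambda u,v:(205+u/4.5,105+v/4.4)
cor={}
for n,p in dict(pp=(40,113),mp=(78,457),mm=(720,382)).items():
    cor[n]=onz(c,T(*p),15); print(n,cor[n].round(1))
x=cor['pp']-cor['mp']; y=cor['mp']-cor['mm']
print(np.linalg.norm(x),np.linalg.norm(y),np.arctan2(x[1],x[0]),np.arctan2(-y[0],y[1]),"ctr",(cor['pp']+cor['mm'])/2)
pk=[onz(c,T(*p),50) for p in [(110,207),(165,200),(182,308),(127,318)]]
print(np.round(pk,1),np.mean(pk,0))
po=[onz(c,T(*p),85) for p in [(357,380),(436,372),(437,400),(359,412)]]
print("post",np.round(po,1),np.mean(po,0))
# neck block: top face z=34
t=cv2.imread("pics/top0.png"); hsv=cv2.cvtColor(t,cv2.COLOR_BGR2HSV)
m=cv2.inRange(hsv,(13,60,175),(25,160,255))
for nm,(u,v) in dict(neck=(369,245),short=(186,245)).items():
    n,l,st,_=cv2.connectedComponentsWithStats(m); k=l[v,u]
    cs,_=cv2.findContours((l==k).astype(np.uint8),0,2)
    r=cv2.minAreaRect(cs[0]); b=cv2.boxPoints(r); P=np.array([onz(c,q,34) for q in b])
    print(nm,st[k],r,P.mean(0).round(1),[np.linalg.norm(P[i]-P[i-1]).round(1) for i in range(4)],[np.arctan2(*(P[i]-P[i-1])[1::-1]).round(3) for i in range(4)])
for nm,p in dict(greenL=(334,243),purple=(399,231),red=(365,282),corner=(275,272)).items(): print(nm,onz(c,p,30).round(0))
E
```

```text
pp [758.9 172.5  15. ]
mp [540.7 145.   15. ]
mm [ 586.8 -237.2   15. ]
219.96840685351248 384.906407394559 0.125640961869772 0.12007112747084223 ctr [672.82376254 -32.32614561  15.        ]
[[686.4 124.9  50. ]
 [690.9  92.9  50. ]
 [624.1  82.2  50. ]
 [618.  113.9  50. ]] [654.83116736 103.4884502   50.        ]
post [[572.5 -18.1  85. ]
 [577.1 -62.2  85. ]
 [560.8 -62.5  85. ]
 [553.9 -19.1  85. ]] [566.06239963 -40.47551828  85.        ]
neck [362 234  14  21 150] ((368.4862976074219, 244.36985778808594), (7.7247161865234375, 19.779953002929688), 20.556045532226562) [ 443.8 -235.9   34. ] [np.float64(19.6), np.float64(51.8), np.float64(19.7), np.float64(51.8)] [np.float64(1.207), np.float64(-0.397), np.float64(-1.938), np.float64(2.742)]
short [178 239  12  13  89] ((183.80001831054688, 244.90000915527344), (7.602630615234375, 11.627553939819336), 26.56505012512207) [443.8 238.6  34. ] [np.float64(19.6), np.float64(29.2), np.float64(19.7), np.float64(29.2)] [np.float64(1.11), np.float64(-0.428), np.float64(-2.034), np.float64(2.71)]
greenL [ 448. -147.   30.]
purple [ 479. -318.   30.]
red [ 348. -224.   30.]
corner [374.   5.  30.]
```

Checks agree: the block measures 51.8 x 19.6 mm at (444,-236), long axis -0.40 rad. Jig yaw is about 0.123, the post's outer face is about (557,-41), and the pocket is about (655,103). Now moving towards the pre-push spot with the fingers shut.

Call:
step_arm(moves=[[[0.016,-0.037,0,0,0,0.35,0],[0.032,-0.073,0,0,0,0.7,0],[0.048,-0.11,0,0,0,1.05,0],[0.064,-0.146,0,0,0,1.4,0],[0.08,-0.183,0,0,0,1.75,0],[0.096,-0.22,0,0,0,2.1,0],[0.112,-0.256,0,0,0,2.45,0],[0.128,-0.293,0,0,0,2.8,0],[0.144,-0.329,0,0,0,3.15,0],[0.16,-0.366,0,0,0,3.5,0]]])

```text
t: 0.98
tcp_pos: [407.4, 151.0, 238.1]
ee_rot: [0.12, 3.139, -0.002]
ft_force: [1.2, 1.0, 0.3]
finger_gap: 0.271
```

Call:
step_arm(moves=[[[0.015,-0.033,-0.015,0,0,0.35,0],[0.03,-0.066,-0.03,0,0,0.7,0],[0.045,-0.1,-0.045,0,0,1.05,0],[0.06,-0.133,-0.06,0,0,1.4,0],[0.075,-0.166,-0.075,0,0,1.75,0],[0.09,-0.199,-0.09,0,0,1.91,0],[0.09,-0.199,-0.09,0,0,1.91,0],[0.09,-0.199,-0.09,0,0,1.91,0]]])

```text
t: 1.65
tcp_pos: [496.7, -49.2, 146.7]
ee_rot: [0.188, -3.133, -0.0]
ft_force: [0.0, 0.1, 0.5]
finger_gap: 0.004
```

```bash
python3 - <<'E'
from h import *
s=bot.state(); print(s["tcp_pos"],s["ee_rot"],s["ft_force"])
f=bot.grab_frame("wrist"); cv2.imwrite("pics/w1.png",f)
c=cam("wrist",s)
for p in [(557,-41,85),(444,-236,34),(655,103,50)]: print(p,proj(c,p))
E
```

```text
[496.72655473 -49.24450792 146.71294292] [ 1.88463994e-01 -3.13321193e+00 -3.74904681e-04] [0.0269792  0.12994557 0.49632611]
(557, -41, 85) [278.46664094 298.11642762]
(444, -236, 34) [ 67.65779213 122.90699709]
(655, 103, 50) [403.79862491 372.79666314]
```

View pics/w1.png

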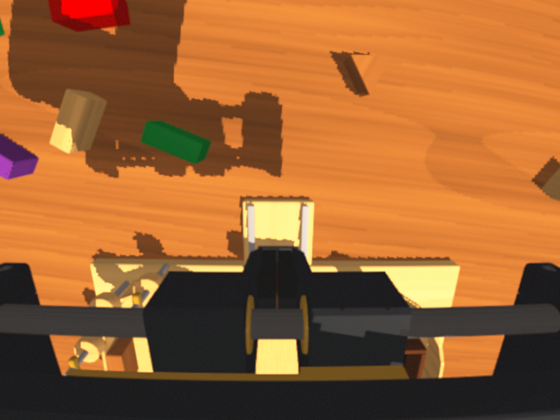

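The rail platform (columns 245–313) is centred on the fingers (277), so I'm lined up. Going down to z≈55 and then advancing along the jig's x.

Call:
step_arm(moves=[[[0,0,-0.035,0,0,0,0],[0,0,-0.07,0,0,0,0],[0,0,-0.09,0,0,0,0],[0.015,0.002,-0.09,0,0,0,0],[0.03,0.004,-0.09,0,0,0,0],[0.04,0.005,-0.09,0,0,0,0],[0.048,0.006,-0.09,0,0,0,0],[0.055,0.007,-0.09,0,0,0,0],[0.06,0.007,-0.09,0,0,0,0],[0.065,0.008,-0.09,0,0,0,0]]])

```text
t: 2.53
tcp_pos: [561.4, -39.3, 57.7]
ee_rot: [0.192, -3.133, -0.001]
ft_force: [-3.2, 0.1, 2.9]
finger_gap: 0.001
```

Pushing at about 3 N. Carrying on gently.

Call:
step_arm(moves=[[[0.003,0,0,0,0,0,0],[0.006,0.001,0,0,0,0,0],[0.009,0.001,0,0,0,0,0],[0.012,0.001,0,0,0,0,0],[0.015,0.002,0,0,0,0,0],[0.018,0.002,0,0,0,0,0]]])

```text
t: 3.03
tcp_pos: [571.8, -38.0, 57.5]
ee_rot: [0.193, -3.114, -0.002]
ft_force: [-49.1, -6.6, 40.3]
finger_gap: 0.009
```

Call:
step_arm(moves=[[[0.002,0,0,0,0,0,0],[0.004,0,0,0,0,0,0],[0.006,0.001,0,0,0,0,0]]])

```text
t: 3.28
tcp_pos: [571.4, -38.1, 57.3]
ee_rot: [0.193, -3.098, -0.001]
ft_force: [-39.8, -11.5, 30.7]
finger_gap: 0.001
```

It stopped hard at about 49 N. I'll back off and check in pictures.

Call:
step_arm(moves=[[[-0.01,-0.001,0,0,0,0,0],[-0.03,-0.004,0,0,0,0,0],[-0.05,-0.006,0.01,0,0,0,0],[-0.07,-0.008,0.03,0,0,0,0],[-0.07,-0.008,0.05,0,0,0,0],[-0.07,-0.008,0.08,0,0,0,0],[-0.09,-0.06,0.1,0,0,0,0.3],[-0.11,-0.1,0.12,0,0,0,0.5]]])

```text
t: 3.95
tcp_pos: [472.4, -117.6, 169.6]
ee_rot: [0.199, -3.102, 0.001]
ft_force: [-0.4, 0.2, -0.4]
finger_gap: 0.133
```

```bash
python3 - <<'E'
from h import *
s=bot.state(); print(s["tcp_pos"],s["ee_rot"],s["ft_force"],s["finger_gap"],s["t"])
t=bot.grab_frame("top"); cv2.imwrite("pics/top2.png",t)
q=bot.grab_frame("scene"); cv2.imwrite("pics/sc2.png",q)
a=cv2.resize(t[105:240,205:375],None,fx=4.5,fy=4.4,interpolation=cv2.INTER_CUBIC)
cv2.imwrite("pics/t3.png",a)
cv2.imwrite("pics/s3.png",cv2.resize(q[190:270,210:310],None,fx=7,fy=7,interpolation=cv2.INTER_CUBIC))
E
```

```text
[ 472.42387871 -117.59759093  169.62132359] [ 1.99259163e-01 -3.10194945e+00  1.41803366e-03] [-0.3848857   0.21767231 -0.35079301] 0.13346860621062465 3.95
```

View pics/t3.png

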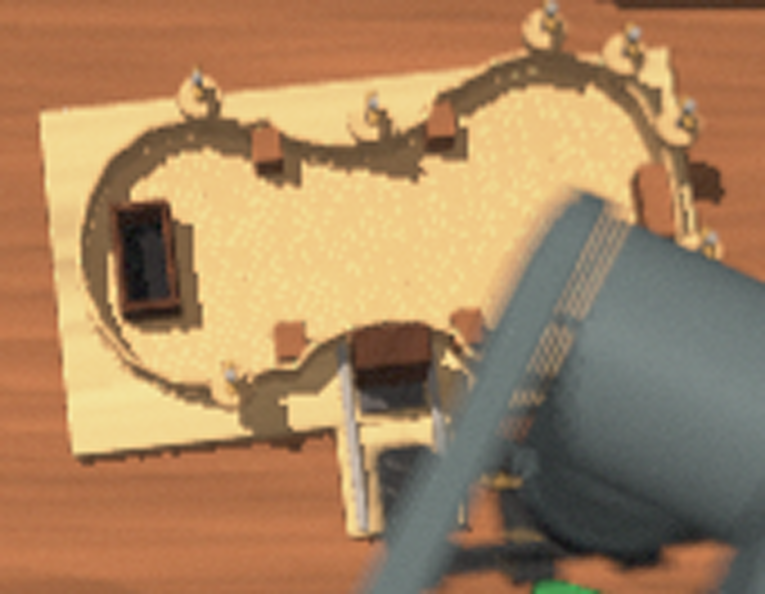

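View pics/s3.png

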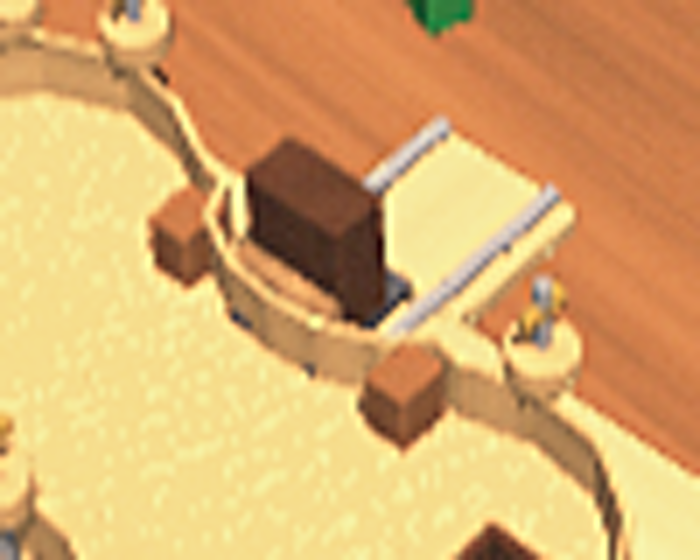

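Home is confirmed: the cork meets the ribs in the scene view, and the post shifted about 28 mm. The tool has about 1.9° of residual tilt, so I'll work out the turn for the grasp.

```bash
cat >> h.py <<'E'
def turn(s,yaw):
    # tool down, tool y at world angle yaw (or +pi)
    R0=Ro.from_rotvec(s["ee_rot"]); best=None
    for a in (yaw,yaw+np.pi):
        y=np.array([np.cos(a),np.sin(a),0]); z=np.array([0,0,-1.]); x=np.cross(y,z)
        r=(Ro.from_matrix(np.stack([x,y,z],1))*R0.inv()).as_rotvec()
        if best is None or np.linalg.norm(r)<np.linalg.norm(best): best=r
    return np.degrees(best)/6
E
python3 - <<'E'
from h import *
s=bot.state(); print(turn(s,1.174),np.array([444,-236,130])-s["tcp_pos"])
# scene cross-check of block
c=cam("scene"); f=cv2.imread("pics/scene0.png"); hsv=cv2.cvtColor(f,cv2.COLOR_BGR2HSV)
for z in(34,):
    print([proj(c,(444,-236,z)),proj(c,(654.8,103.5,50))])
cv2.imwrite("pics/s4.png",cv2.resize(f[150:185,230:275],None,fx=14,fy=14,interpolation=cv2.INTER_CUBIC))
cv2.imwrite("pics/s5.png",cv2.resize(f[255:305,245:305],None,fx=11,fy=11,interpolation=cv2.INTER_CUBIC))
E
```

```text
[-0.02108405 -0.3032403  -4.93651805] [ -28.23476729 -113.77094352  -41.13508967]
[array([249.37992385, 160.58854961]), array([275.9146555 , 275.25566171])]
```

View pics/s4.png

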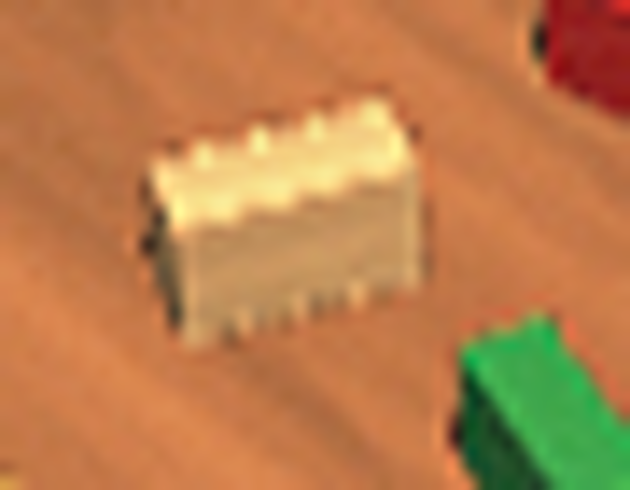

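View pics/s5.png

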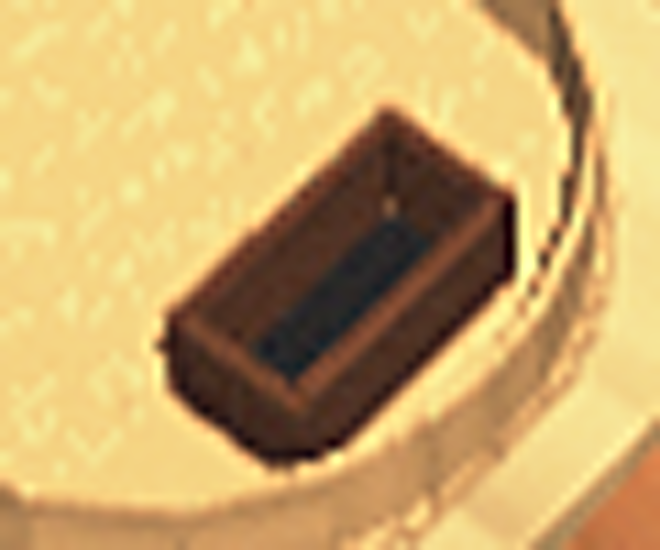

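```bash
python3 - <<'E'
from h import *
c=cam("scene"); ct=cam("top")
S=lambda u,v:(245+u/11-.45,255+v/11-.45); T=lambda u,v:(205+u/4.5-.4,105+v/4.4-.4)
sc=[(390,105),(515,200),(295,410),(168,320)]  # +x? order
P=np.array([onz(c,S(*p),50) for p in sc]); print(P.round(1),P.mean(0).round(1))
print([np.linalg.norm(P[i]-P[i-1]).round(1) for i in range(4)],[np.arctan2(*(P[i]-P[i-1])[1::-1]).round(3) for i in range(4)])
# pairs: find by nearest
tp=[(110,207),(165,200),(182,308),(127,318)]
Q=np.array([onz(ct,T(*p),50) for p in tp]); print(Q.round(1),Q.mean(0).round(1))
for p in sc:
    k=np.argmin(np.linalg.norm(Q-onz(c,S(*p),50),axis=1)); print(two(ct,T(*tp[k]),c,S(*p)))
f=cv2.imread("pics/top2.png"); a=cv2.resize(f[140:185,220:265],None,fx=13,fy=13,interpolation=cv2.INTER_CUBIC); cv2.imwrite("pics/t5.png",a)
E
```

```text
[[628.2  87.9  50. ]
 [625.8 121.6  50. ]
 [690.1 127.9  50. ]
 [694.4  95.9  50. ]] [659.6 108.3  50. ]
[np.float64(66.7), np.float64(33.9), np.float64(64.5), np.float64(32.3)] [np.float64(-3.021), np.float64(1.641), np.float64(0.097), np.float64(-1.436)]
[[687.5 126.   50. ]
 [691.9  93.9  50. ]
 [625.2  83.3  50. ]
 [619.  115.   50. ]] [655.9 104.5  50. ]
(array([626.08944966,  84.29076207,  44.60538794]), np.float64(1.6384669720419152))
(array([621.32689667, 116.37666498,  40.14378403]), np.float64(0.9380672609480194))
(array([688.66258214, 126.31168893,  46.66657284]), np.float64(0.19130847332939976))
(array([693.06810295,  94.17849231,  46.71868738]), np.float64(0.06803886920636902))
```

View pics/t5.png

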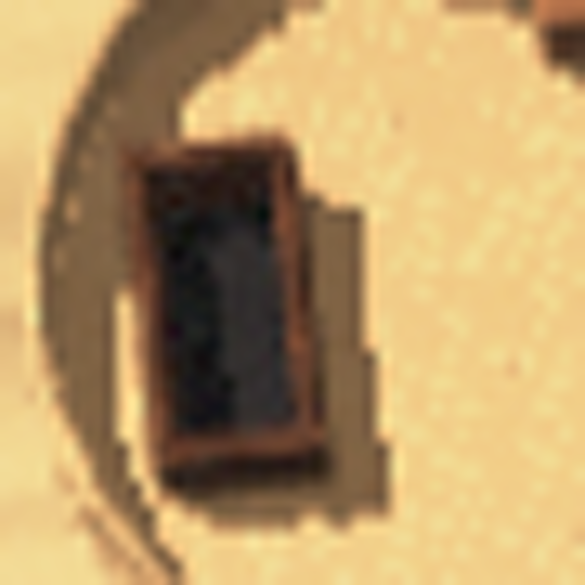

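Call:
step_arm(moves=[[[-0.005,-0.02,0,0,0,-0.9,0.5],[-0.01,-0.04,-0.005,0,-0.1,-1.8,0.5],[-0.015,-0.06,-0.01,0,-0.2,-2.7,0.5],[-0.02,-0.08,-0.02,0,-0.3,-3.6,0.5],[-0.025,-0.1,-0.03,0,-0.3,-4.5,0.5],[-0.028,-0.114,-0.04,0,-0.3,-4.94,0.5],[-0.028,-0.114,-0.04,0,-0.3,-4.94,0.5],[-0.028,-0.114,-0.04,0,-0.3,-4.94,0.5]]])

```text
t: 4.72
tcp_pos: [444.2, -236.3, 130.6]
ee_rot: [-0.62, -3.079, -0.005]
ft_force: [0.6, 0.0, 0.4]
finger_gap: 0.502
```

```bash
python3 - <<'E'
from h import *
c=cam("scene"); ct=cam("top")
T=lambda u,v:(220+u/13-.46,140+v/13-.46)
for tp in ([(130,148),(292,136),(325,442),(162,464)],[(147,170),(275,158),(300,428),(175,440)]):
    Q=np.array([onz(ct,T(*p),50) for p in tp]); print(Q.round(1),Q.mean(0).round(1))
    print([np.linalg.norm(Q[i]-Q[i-1]).round(1) for i in range(4)],[np.arctan2(*(Q[i]-Q[i-1])[1::-1]).round(3) for i in range(4)])
s=bot.state(); f=bot.grab_frame("wrist"); cv2.imwrite("pics/w2.png",f); cw=cam("wrist",s)
a,b=np.cos(-.397),np.sin(-.397)
for z in(34,0): print([proj(cw,(443.8+sx*26*a-sy*10*b,-235.9+sx*26*b+sy*10*a,z)).round(0) for sx,sy in((1,1),(1,-1),(-1,-1),(-1,1))])
E
```

```text
[[689.5 124.7  50. ]
 [692.1  92.   50. ]
 [628.   84.6  50. ]
 [623.4 117.2  50. ]] [658.3 104.6  50. ]
[np.float64(66.5), np.float64(32.8), np.float64(64.5), np.float64(32.9)] [np.float64(0.114), np.float64(-1.491), np.float64(-3.027), np.float64(1.711)]
[[684.8 121.2  50. ]
 [687.4  95.4  50. ]
 [630.9  89.7  50. ]
 [628.4 114.7  50. ]] [657.9 105.2  50. ]
[np.float64(56.8), np.float64(26.0), np.float64(56.8), np.float64(25.1)] [np.float64(0.115), np.float64(-1.471), np.float64(-3.041), np.float64(1.671)]
[array([289., 240.]), array([266., 240.]), array([265., 181.]), array([289., 181.])]
[array([287., 226.]), array([267., 226.]), array([266., 174.]), array([288., 174.])]
```

View pics/w2.png

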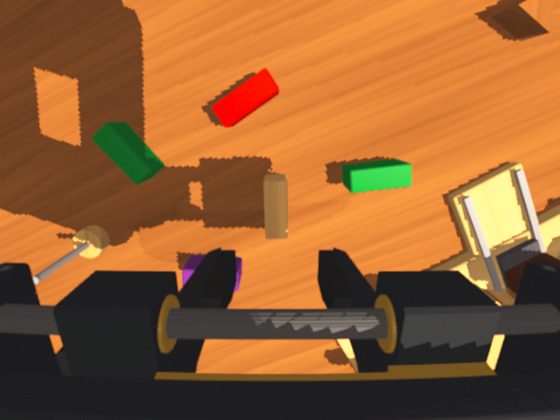

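The block shows up at (264–288, 175–238), as predicted to about 1 px and square to the fingers. Descending and gripping.

Call:
step_arm(moves=[[[0,0,-0.03,0,0,0,0.5],[0,0,-0.06,0,0,0,0.5],[0,0,-0.085,0,0,0,0.5],[0,0,-0.105,0,0,0,0.5],[0,0,-0.118,0,0,0,0.5],[0,0,-0.123,0,0,0,0.5],[0,0,-0.123,0,0,0,0.5],[0,0,-0.123,0,0,0,0.5]]])

```text
t: 5.43
tcp_pos: [445.4, -235.7, 8.9]
ee_rot: [0.617, 3.08, 0.004]
ft_force: [-0.8, -0.1, 0.5]
finger_gap: 0.501
```

Call:
step_arm(moves=[[[0,0,0,0,0,0,0.1],[0,0,0,0,0,0,0.1],[0,0,0,0,0,0,0.1],[0,0,0,0,0,0,0.1],[0,0,0,0,0,0,0.1],[0,0,0,0,0,0,0.1],[0,0,0,0,0,0,0.1]]])

```text
t: 6.02
tcp_pos: [445.8, -236.1, 9.6]
ee_rot: [0.616, 3.079, 0.003]
ft_force: [-0.3, -0.1, 6.8]
finger_gap: 0.227
```

Gripped at a 20 mm opening. Lifting.

Call:
step_arm(moves=[[[0,0,0.015,0,0,0,0],[0,0,0.035,0,0,0,0],[0,0,0.06,0,0,0,0],[0,0,0.09,0,0,0,0],[0,0,0.12,0,0,0,0],[0,0,0.15,0,0,0,0],[0,0,0.175,0,0,0,0],[0,0,0.175,0,0,0,0],[0,0,0.175,0,0,0,0]]])

```text
t: 6.77
tcp_pos: [446.5, -236.8, 186.1]
ee_rot: [0.616, 3.075, 0.0]
ft_force: [-0.5, -0.1, -0.3]
finger_gap: 0.225
```

```bash
python3 - <<'E'
from h import *
s=bot.state(); print(s["tcp_pos"],s["ee_rot"],s["ft_force"],s["finger_gap"],s["t"])
f=bot.grab_frame("wrist"); cv2.imwrite("pics/w3.png",f)
print(turn(s,0.12+np.pi/2),np.array([658.5,106,184])-s["tcp_pos"])
E
```

```text
[ 446.54860202 -236.78171292  186.08941941] [6.15892923e-01 3.07546805e+00 1.05700879e-04] [-0.52979736 -0.14629301 -0.27636904] 0.22468969585569812 6.7667
[-3.58020983e-03  4.87454302e-02  4.92065504e+00] [211.95139798 342.78171292  -2.08941941]
```

View pics/w3.png

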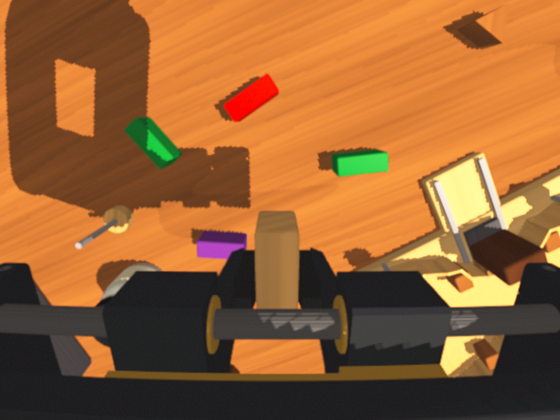

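The block is held square and upright in the fingers, rows 212–305. Carrying it at about 176 mm underside height.

Call:
step_arm(moves=[[[0.008,0.012,0,0,0,0.2,0],[0.02,0.032,0,0,0,0.5,0],[0.034,0.055,0,0,0,0.85,0],[0.05,0.08,0,0,0,1.2,0],[0.066,0.106,0,0,0,1.55,0],[0.082,0.132,0,0,0,1.9,0],[0.098,0.158,0,0,0,2.25,0],[0.114,0.184,0,0,0,2.6,0],[0.126,0.203,0,0,0,2.9,0],[0.132,0.213,0,0,0,3.05,0]]])

```text
t: 7.65
tcp_pos: [577.4, -20.4, 182.0]
ee_rot: [-0.114, -3.138, -0.005]
ft_force: [-0.2, -1.0, -1.1]
finger_gap: 0.228
```

Call:
step_arm(moves=[[[0.01,0.016,0,0,0,0.2,0],[0.024,0.039,0,0,0,0.55,0],[0.04,0.065,0,0,0,0.95,0],[0.056,0.09,0,0,0,1.35,0],[0.068,0.11,0,0,0,1.6,0],[0.076,0.122,0,0,0,1.8,0],[0.08,0.13,0,0,0,1.87,0],[0.08,0.13,0,0,0,1.87,0],[0.08,0.13,0,0,0,1.87,0]]])

```text
t: 8.4
tcp_pos: [656.5, 109.0, 180.6]
ee_rot: [0.193, -3.131, -0.005]
ft_force: [-0.8, -0.3, -0.6]
finger_gap: 0.221
```

```bash
python3 - <<'E'
from h import *
s=bot.state(); print(s["tcp_pos"],s["ee_rot"],s["ft_force"],s["finger_gap"],s["t"])
f=bot.grab_frame("wrist"); cv2.imwrite("pics/w4.png",f)
g=bot.grab_frame("scene"); cv2.imwrite("pics/s6.png",g)
print(turn(s,0.12+np.pi/2),np.array([658.5,106,90])-s["tcp_pos"])
E
```

```text
[656.53363661 109.02170205 180.64916206] [ 0.19254997 -3.13134499 -0.00456519] [-0.84183926 -0.33535986 -0.57493048] 0.2213038963443255 8.4
[-0.02526193 -0.04293926 -0.02700176] [  1.96636339  -3.02170205 -90.64916206]
```

View pics/w4.png

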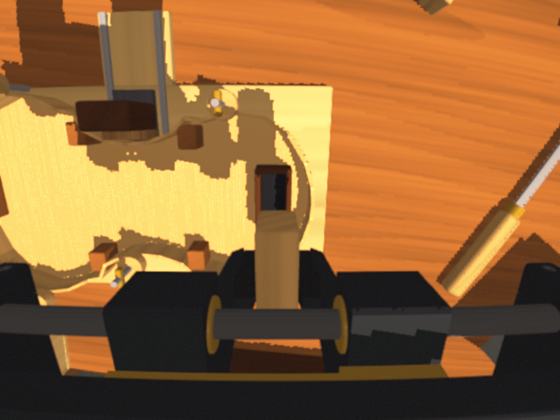

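View pics/s6.png

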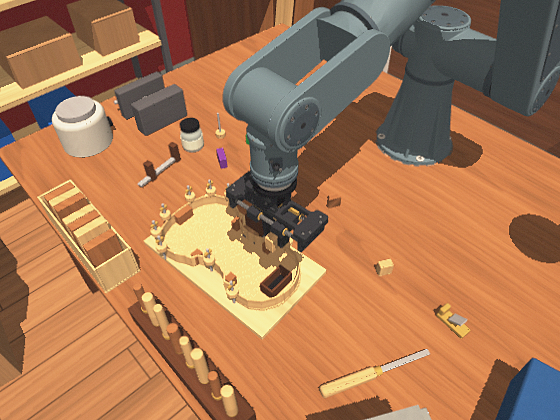

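```bash
python3 - <<'E'
import cv2
f=cv2.imread("pics/w4.png"); cv2.imwrite("pics/w4z.png",cv2.resize(f[150:320,230:320],None,fx=3.5*1.8,fy=3.5,interpolation=cv2.INTER_CUBIC)[:, :])
cv2.imwrite("pics/w4y.png",cv2.resize(f[155:220,240:310],None,fx=9,fy=9,interpolation=cv2.INTER_CUBIC)[:, :])
E
```

```text
(no output)
```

View pics/w4y.png

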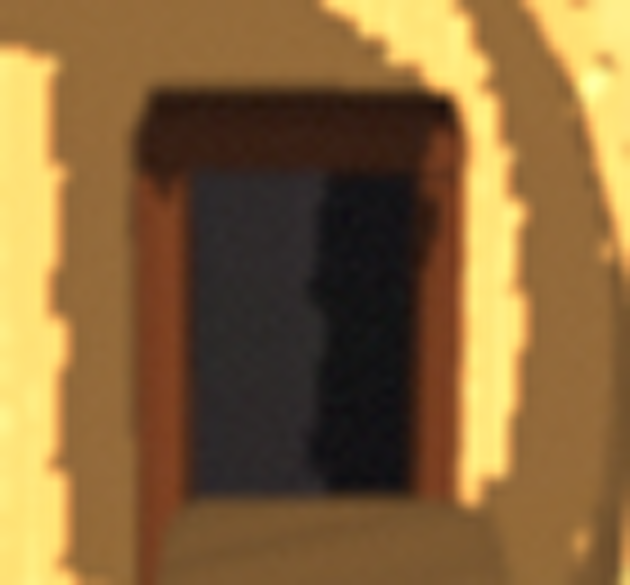

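View pics/w4z.png

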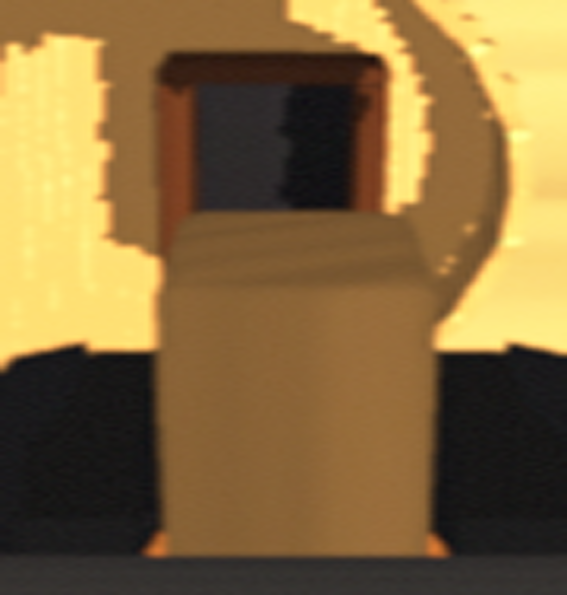

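```bash
python3 - <<'E'
from h import *
s=dict(tcp_pos=np.array([656.534,109.022,180.649]),ee_rot=np.array([.19255,-3.131345,-.004565]))
c=cam("wrist",s)
Y=lambda u,v:(240+u/9-.44,155+v/9-.44); Z=lambda u,v:(230+u/6.3-.42,150+v/3.5-.36)
ca,sa=np.cos(.12),np.sin(.12); ex=np.array([ca,sa,0]); ey=np.array([-sa,ca,0])
o=[onz(c,Y(*p),50) for p in [(137,131),(463,131)]]; i=[onz(c,Y(*p),50) for p in [(190,170),(415,170)]]
print("outer",np.round(o,1),np.linalg.norm(o[0]-o[1]),"centre",(np.mean(o,0)+33.5*ex).round(1))
print("inner",np.round(i,1),np.linalg.norm(i[0]-i[1]),"centre",(np.mean(i,0)+28.5*ex).round(1))
for e in ((137,250),(463,250)),((137,450),(463,450)):
    q=[onz(c,Y(*p),50) for p in e]; print("mid y",((np.mean(q,0))@ey).round(2),"w",np.linalg.norm(q[0]-q[1]))
b=[onz(c,Z(*p),171) for p in [(183,212),(407,212)]]; t=[onz(c,Z(*p),205) for p in [(163,286),(438,286)]]
for n,q in (("bot",b),("top",t)): print(n,np.round(q,1),np.linalg.norm(q[0]-q[1]),"centre",(np.mean(q,0)+26*ex).round(1),np.arctan2(*(q[1]-q[0])[1::-1]))
print("pocket cand ey",np.array([658.3,105.5,0])@ey, "block ey",(np.mean(b,0)@ey),(np.mean(t,0)@ey))
E
```

```text
outer [[627.9  85.   50. ]
 [623.8 118.2  50. ]] 33.489948393325356 centre [659.1 105.6  50. ]
inner [[631.3  90.8  50. ]
 [628.4 113.8  50. ]] 23.20327801959703 centre [658.2 105.7  50. ]
mid y 25.92 w 33.900176700422584
mid y 25.92 w 34.6300877020167
bot [[630.   95.4 171. ]
 [627.7 114.5 171. ]] 19.25683561104656 centre [654.7 108.1 171. ] 1.6930963701810255
top [[629.3  95.8 205. ]
 [627.  114.6 205. ]] 18.897157073629206 centre [654.  108.3 205. ] 1.6928739033072437
pocket cand ey 25.93476502428728 block ey 28.94946878146006 29.25983339663096
```

All measurements agree: pocket at about (658.6, 105.7), block at about (654.5, 108.2), yaw fine. Shifting by +4, -2.5 mm and coming partway down.

Call:
step_arm(moves=[[[0.004,-0.0025,0,0,0,0,0],[0.004,-0.0025,-0.015,0,0,0,0],[0.004,-0.0025,-0.035,0,0,0,0],[0.004,-0.0025,-0.055,0,0,0,0],[0.004,-0.0025,-0.075,0,0,0,0],[0.004,-0.0025,-0.09,0,0,0,0],[0.004,-0.0025,-0.098,0,0,0,0],[0.004,-0.0025,-0.098,0,0,0,0],[0.004,-0.0025,-0.098,0,0,0,0]]])

```text
t: 9.25
tcp_pos: [660.9, 105.5, 83.6]
ee_rot: [0.19, -3.132, -0.004]
ft_force: [0.7, 1.3, -0.1]
finger_gap: 0.222
```

```bash
python3 - <<'E'
from h import *
s=bot.state(); print(s["tcp_pos"],s["ee_rot"],s["ft_force"],s["finger_gap"],s["t"])
f=bot.grab_frame("wrist"); cv2.imwrite("pics/w5.png",f)
g=bot.grab_frame("scene")
cv2.imwrite("pics/w5z.png",cv2.resize(f[130:320,215:335],None,fx=5,fy=3.1,interpolation=cv2.INTER_CUBIC))
cv2.imwrite("pics/s7.png",cv2.resize(g[220:320,220:330],None,fx=6,fy=6,interpolation=cv2.INTER_CUBIC))
print(turn(s,0.12+np.pi/2))
E
```

```text
[660.87836704 105.53156631  83.58887124] [ 0.19042455 -3.13247663 -0.00448539] [ 0.66783791  1.30357137 -0.07399163] 0.22228215472048182 9.25
[-0.0253408  -0.03338027 -0.01366878]
```

View pics/w5z.png

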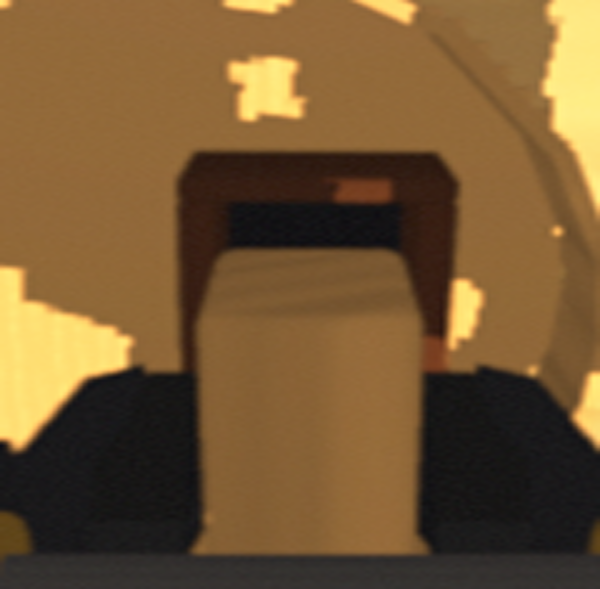

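View pics/s7.png

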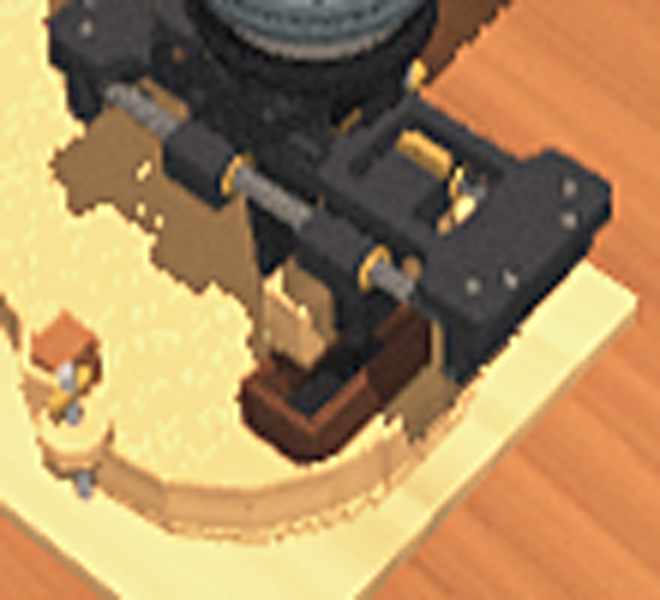

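```bash
python3 - <<'E'
from h import *
s=bot.state(); c=cam("wrist",s); print(s["tcp_pos"])
Z=lambda u,v:(215+u/5-.4,130+v/3.1-.34)
ex=np.array([np.cos(.12),np.sin(.12),0])
for n,z,h,pts in (("outer",50,33.5,[(180,186),(458,186)]),("inner",50,28.5,[(227,204),(401,204)]),("bot",74,26,[(214,250),(406,250)]),("top",108,26,[(197,318),(423,318)])):
    q=[onz(c,Z(*p),z) for p in pts]; print(n,np.linalg.norm(q[0]-q[1]).round(1),(np.mean(q,0)+h*ex).round(1),np.arctan2(*(q[1]-q[0])[1::-1]).round(3))
E
```

```text
[661.78537352 105.77580763  84.91571522]
outer 34.3 [661.7 106.4  50. ] 1.692
inner 21.6 [660.5 105.6  50. ] 1.692
bot 21.0 [660.4 105.   74. ] 1.692
top 19.8 [660.1 104.9 108. ] 1.692
```

Residual offset is about 1 mm. Final descent to about 11 mm above the rim.

Call:
step_arm(moves=[[[0,0.001,-0.004,0,0,0,0],[0,0.001,-0.008,0,0,0,0],[0,0.001,-0.012,0,0,0,0],[0,0.001,-0.0135,0,0,0,0],[0,0.001,-0.0135,0,0,0,0],[0,0.001,-0.0135,0,0,0,0],[0,0.001,-0.0135,0,0,0,0],[0,0.001,-0.0135,0,0,0,0],[0,0.001,-0.0135,0,0,0,0],[0,0.001,-0.0135,0,0,0,0]]])

```text
t: 10.18
tcp_pos: [661.9, 106.8, 71.6]
ee_rot: [0.191, -3.135, -0.004]
ft_force: [0.0, 0.1, 0.1]
finger_gap: 0.223
```

```bash
python3 - <<'E'
from h import *
s=bot.state(); print(s["tcp_pos"],s["ee_rot"],s["ft_force"],s["finger_gap"],s["t"])
f=bot.grab_frame("wrist"); cv2.imwrite("pics/w6.png",f)
g=bot.grab_frame("scene"); t=bot.grab_frame("top"); cv2.imwrite("pics/top6.png",t); cv2.imwrite("pics/sc6.png",g)
cv2.imwrite("pics/w6z.png",cv2.resize(f[130:320,215:335],None,fx=5,fy=3.1,interpolation=cv2.INTER_CUBIC))
cv2.imwrite("pics/s8.png",cv2.resize(g[255:305,245:305],None,fx=11,fy=11,interpolation=cv2.INTER_CUBIC))
print(bot.state()["tcp_pos"],turn(s,.12+np.pi/2))
E
```

```text
[661.88730107 106.76041742  71.55670079] [ 0.19112857 -3.13512561 -0.00415447] [0.04628385 0.10916796 0.06579025] 0.22268625738312856 10.1833
[661.82794166 106.74507046  71.48823749] [-0.02484728 -0.0076511  -0.01696433]
```

View pics/w6z.png

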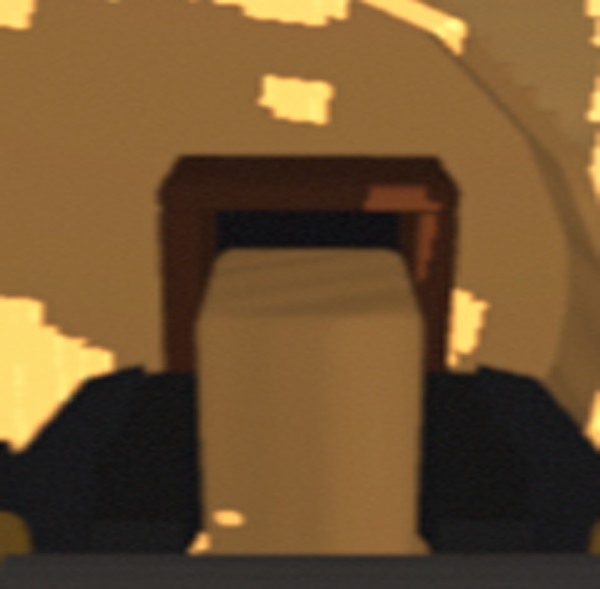

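View pics/s8.png

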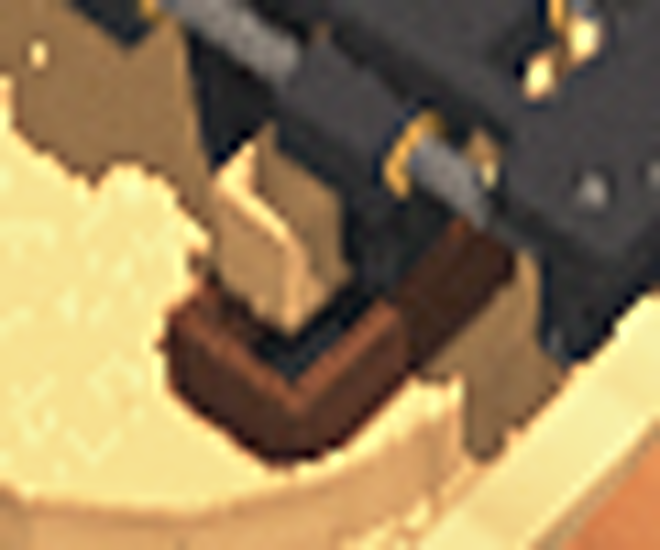

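View pics/sc6.png

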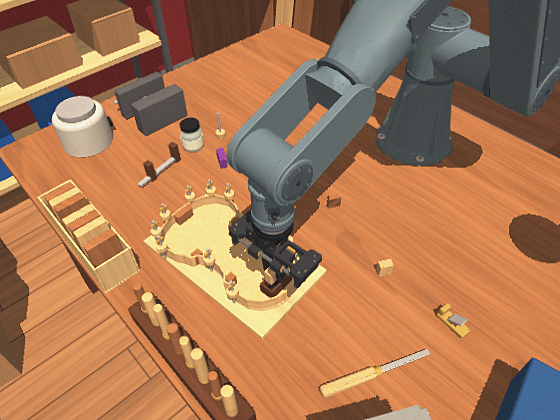

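```bash
python3 - <<'E'
from h import *
s=bot.state(); c=cam("wrist",s)
Z=lambda u,v:(215+u/5-.4,130+v/3.1-.34)
a=.121; ex=np.array([np.cos(a),np.sin(a),0]); ey=np.array([-np.sin(a),np.cos(a),0]); R={}
for n,z,h,pts in (("outer",50,33.5,[(160,190),(460,190)]),("inner",50,28.5,[(216,211),(399,211)]),("bot",62,26,[(213,250),(406,250)]),("top",96,26,[(197,318),(423,318)])):
    q=[onz(c,Z(*p),z) for p in pts]; R[n]=np.mean(q,0)+h*ex; print(n,np.linalg.norm(q[0]-q[1]).round(1),R[n].round(1),np.arctan2(*(q[1]-q[0])[1::-1]).round(3))
k=cam("scene"); b=R["bot"]
for z in (53,58,62,66,70): print(z,[(np.array(proj(k,[*(b+26*ex+sy*10*ey)[:2],z]))+.45-[245,255])*11 for sy in(1,-1)])
p=np.array([659.5,106,50]); print([(proj(k,p+33.5*sx*ex+17.5*sy*ey)+.45-[245,255])*11 for sx,sy in((1,1),(1,-1),(-1,1))])
E
```

```text
outer 34.3 [659.6 105.9  50. ] 1.692
inner 21.1 [658.6 105.5  50. ] 1.692
bot 20.9 [660.  105.9  62. ] 1.692
top 19.5 [659.6 105.9  96. ] 1.692
53 [array([284.98205291, 355.97664603]), array([207.23652098, 299.72606701])]
58 [array([284.34466756, 341.60720329]), array([206.3098053 , 285.26927951])]
62 [array([283.83127942, 330.03150657]), array([205.5634474 , 273.62404461])]
66 [array([283.31476835, 318.38387251]), array([204.81261618, 261.90718321])]
70 [array([282.79510659, 306.66364734]), array([204.05727252, 250.11805166])]
[array([291.28355272, 410.30121472]), array([155.4012917 , 311.20897423]), array([513.20620531, 188.10747014])]
```

Wrist and scene views agree: the block is within about 1 mm of the pocket centre, underside z≈62. Bystanders are where they were. Handing in.

```bash
python3 - <<'E'
from cell import bot
s=bot.state(); print(s["tcp_pos"],abs(s["dq"]).max(),s["ft_force"],s["finger_gap"])
print(bot.close_job())
E
```

```text
[661.82794166 106.74507046  71.48823749] 0.0013780871345469062 [-1.03558597  0.13854603  0.25772292] 0.22596890792310526
the job is handed in; nothing more can be done
None
```

I pushed the jaw home, picked up the neck block and carried it high over the clamps. I handed the job in with the block held above the empty pocket; no verdict was reported.

- **Jaw:** it stopped hard, with the wrist force reading about 49 N sideways and 40 N upwards. A picture right after showed the cork at the ribs. The gripper hid the jaw at the end, so I did not check it again, but nothing touched it after the push.
- **Block position:** in the last wrist view the block was within about 1 mm of the pocket centre. Its underside was about 12 mm above the rim, and the scene view agreed (z≈62 mm). Yaw matched the jig's to about 0.01 rad and tilt was under 0.01 rad.
- **Hold:** the fingers were on the block at a 20 mm opening, the arm was still, and the wrist force was about 1 N.
- **Bystanders:** they looked unmoved in the scene view, judged by eye rather than measured.
- **Disagreement:** my early pocket estimates from the top and scene views differed by about 5 mm. The first top reading had taken in part of the pocket's outer wall. Re-reading the rim corners and using the wrist views brought the top and wrist estimates to within about 2 mm.

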